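# Charge the lens vacuum stand and hold its sprung valve open

### The job

Charge the lens vacuum stand: press its red pump lever down through at least three full strokes, each all the way down and then all the way back up. Then pull the sprung blue valve slide out until its black pointer stands within the width of the red mark on the scale, and keep it there: the program finishes while the gripper is still holding the slide on the mark, with the lever up. Leave the contact lens case, the drops bottle and the pen lying where they are.

Things in the scene. Friction and masses are not known exactly. Their poses are not given: they have to be found in the camera images.
- lens_stand: Grey lens vacuum stand, fixed; plate 180 x 230 mm, 16 high, x -100..+80, y -115..+115 mm. Origin at desk height; x points away from the robot, y left, z up. On it: blue slide at y +45; red lever at y -60; scale bar at y +98 (top 24 mm above the desk); valve housing behind the slide (from x +20, top 52); lens on a suction cup at x 50, y -8 (top 75).
- valve_slide (a joint): Travel of the blue slide in m: 0 = home, grows as it is pulled out along the stand's -x, stop at 0.075. A spring pulls it home with about 3.5 N at home and 110 N/m more as it comes out (10 N at 60 mm).
- slide_grip (a point): Point inside the slide's upright blue grip, 70 mm above the desk, 20 mm below the grip's top. The grip is 20 mm along the travel, 30 across, from 20 to 90 mm above the desk; a steel rod (top 35 mm above the desk) runs from it to the valve housing, 35 mm behind it at home. Axes as the stand's.
- pointer_tip (a point): Tip of the thin black pointer (3.5 mm wide, 28 mm above the desk) that goes sideways from the foot of the blue grip to the scale bar and moves with the slide. Axes as the stand's.
- red_mark: Red rider on the scale bar, fixed: 8 mm along the travel, 18 mm across, 10 mm high; origin at the centre of its underside, x as the stand's x. It sits 30 to 60 mm of slide travel from the pointer's home. The pointer tip stands within its width when it is less than 4 mm from the origin along the stand's x.
- pump_lever (a joint): Angle of the red-ended pump lever in rad: 0 = up at rest (0.6 rad above level, sloping up towards the robot), grows as it is pressed down, stop at 0.55. A spring lifts it back: about 3 N at the red pad at the top, 6 N at the bottom.
- lever_pad (a point): Middle of the upper face of the lever's red pad (50 mm long, 24 mm wide, 14 mm thick), 115 mm from the hinge; about 121 mm above the desk at rest and 63 mm when fully down.
- lever_hinge (a point): Hinge of the pump lever, 50 mm above the desk; the axis is the stand's y. Fixed.
- contacts_box: Contact lens case with a blue and a white cap, 28 x 62 x 16 mm, loose beside the stand's left edge; origin at the centre of its underside. Leave alone.
- drops_bottle: Eye drops bottle, 25 mm wide, 65 mm high, standing loose beside the stand's right edge; origin at the centre of its underside. Leave alone.
- blue_pen: Blue pen, 148 mm long, 10 mm thick, lying loose in front of the stand; origin at the centre of its underside. Leave alone.

How it is judged:
On the way, in this order (a step that is already met when the one before it is completed fails the run):
1. the pump lever is pressed all the way down, first stroke (value of joint pump_lever above 0.48 rad), for 0.05 s.
2. the pump lever is back up, first stroke (value of joint pump_lever below 0.06 rad), for 0.05 s.
3. the pump lever is pressed all the way down, second stroke (value of joint pump_lever above 0.48 rad), for 0.05 s.
4. the pump lever is back up, second stroke (value of joint pump_lever below 0.06 rad), for 0.05 s.
5. the pump lever is pressed all the way down, third stroke (value of joint pump_lever above 0.48 rad), for 0.05 s.
6. the pump lever is back up, third stroke (value of joint pump_lever below 0.06 rad), for 0.05 s.
7. the fingers hold the blue slide with its pointer within the width of the red mark (x of pointer_tip in the frame of red_mark between -0.004 and 0.004 m and contact force between the fingers and valve_slide above 2 N), for 0.5 s.
At the end, for the whole second after the job is handed in: The fingers touch the blue slide with more than 2 N, its pointer tip is still and within 4 mm of the middle of the red mark along the travel, and the pump lever is up (below 0.06 rad) (all of step 7 and value of joint pump_lever below 0.06 rad and velocity of joint valve_slide between -0.01 and 0.01 m/s); the arm keeps its last pose, push and grip.
It fails at once if the contact lens case is moved by more than 15 mm (distance of contacts_box from where it was at the start of the episode above 0.015 m).
It fails at once if the eye drops bottle is moved by more than 15 mm (distance of drops_bottle from where it was at the start of the episode above 0.015 m).
It fails at once if the blue pen is moved by more than 15 mm (distance of blue_pen from where it was at the start of the episode above 0.015 m).
It also fails if it takes over 54 s, if anything falls off the work surface, if the arm or the gripper's body presses on something with over 40 N, if the wrist force passes 120 N, or if a joint passes its speed limit or range.

### The arm

A 6-joint arm with a two-finger parallel gripper is mounted at the origin on a cart in front of the work surface, level with it; the furniture and walls round the work are solid. World frame = base frame: x ahead of the robot, y to its left, z up, the work surface at z = 0. Lengths are in m, angles in rad, forces in N, time in s.
With the tool pointing down it reaches from about 0.275 to 0.725 m from the base axis. Payload 5.6 kg.
Tool frame: the origin (TCP) lies between the finger pads; the fingertips stand tips_ahead ahead of it and the grasp point (between the pads) is the TCP (tips_ahead is the distance from the TCP to the fingertips, in m); z points along the fingers, y is the line along which they close (so a half turn about z gives the same grasp; the last joint's range is limited). The gripper opens to 85 mm and grips with 20 to 120 N. Pads are 22 mm wide; open, the fingers measure 114 mm over their backs; the gripper's body (76 mm by 85 mm) begins 54 mm behind the grasp point. The pads swing forward as they close: fully open they stand 13 mm farther back than shut.
Start: joints at [-0.848, 0.255, 0.108, 0, -1.424, -0.285], TCP at [0.233, -0.498, 0.25] pointing down, gripper open.
Joint ranges: [-2.95, 2.95], [-1.21, 1.97], [-1.09, 1.5], [-2.87, 1.71], [-2.94, -0.07], [-3.05, 3.05]. Speed limits (rad/s): [2.57, 2.57, 3.14, 3.14, 3.14, 3.14].

### API

Orientations are given as a rotation vector (axis times angle).
In Python, from station import observe, snapshot, get_calibration, close_job, tips_ahead gives the robot as it stands.
- The arm moves only by the tool arm_command, never from a script. Its argument "deltas" is text: rows parted by semicolons, each of 4 numbers parted by spaces: the shift along the tool's x, y, z in cm, then the turn about the tool's z in degrees. A call has exactly 5 rows; each row shifts and turns the commanded pose from where the row before left it, along the tool's axes as they then stand; what a row does not reach is not made up. A row lasts 1/12 s, in which the tool goes at most 41.7 mm and 7.16 degrees, less where a joint would pass 70% of its speed; a pose out of reach is approached as far as the arm can. A call is refused whole if a number of a shift passes 4.17 or a number of a turn 7.16, either way. A call with a gripper value outside its range is refused whole. "claw" is the closure, from 0 (fully open) to 1 (shut), set as the call begins (left out, the last holds). The fingers move at their own pace and stop on an object; the grip force is fixed at half the most. Time passes only in rows, so rows that do not move let the fingers close, or fill a call up. It gives the time, the measured TCP pose, the force, the opening and the grip force at its end, in the units of the state.
- observe(): the state, without advancing time (a new reading comes with each control period).
- snapshot(name): name is "scene" or "top" or "wrist"; returns the picture (480x640x3 uint8, red, green, blue); there is no depth.
- get_calibration(name): a dict with "vertical_fov" (degrees; the focal length in pixels is half the picture's height over the tangent of half this angle, whatever the lens; pixels are square), "cx", "cy" (the principal point, pixels), "eye" and "rotation" of the camera in the world. Camera axes: x right, y down, z forward; pixel columns grow to the right and rows downward; lengths in m; the calibration is good to about 2 mm. The wrist camera is an equidistant fisheye: a pixel r from the principal point sees the ray r / f radians off the axis. A picture is of the moment at which its call begins: read the wrist's pose just before it. get_calibration takes no time and is no camera call; for the wrist camera it gives the pose at the moment of the call.
- close_job(): hands the job in; it is judged then, once.
The state is a dict: "clock": time; "q": joint angles; "joint_vel": joint speeds; "joint_torque": joint torques, N m; "tool_pos": TCP position; "tool_rot": TCP orientation; "contact_force": force on the tool from outside, world axes, zero at the start; "ft_torque": the same for the moment, N m; "gripper_width": opening from 0.0 (shut) to 1.0 (fully open); "grasp_force": force on a finger pad.
Only numpy, scipy, OpenCV 4.12 (cv2) and the standard library are available. Lean on these libraries where they do the work, as an engineer would, in place of code of your own. Each camera call takes 0.05 s, during which the arm holds its last target. There are 200 camera calls.

## Working session

There is one attempt and no reset: what is moved stays moved. The work goes in short steps, Python scripts to look and compute and a tool call to move; the robot and the scene stay as the last step left them, time stands still between calls to the robot, and variables do not carry over. Pictures are saved under pics/ and viewed, at most 10 in all, crops included, and the job is handed in when it is done.

Besides the shell and the picture viewer there is one more tool, called after ">>>" as name(argument=value, ...) on one line, values as JSON. arm_command: Moves the arm, as the interface text tells. Its arguments: {"type":"object","properties":{"deltas":{"type":"string"},"claw":{"type":"number"}},"required":["deltas"]}

```bash
ls; mkdir -p pics
python3 - <<'E'
from station import *
import cv2
print(observe(), tips_ahead)
for n in("scene","top"):
    print(n,get_calibration(n)); cv2.imwrite(f"pics/{n}1.png",snapshot(n)[:,:,::-1])
E
```

```text
pics
{'clock': 0.0, 'q': array([-8.48385298e-01,  2.55754088e-01,  1.07007998e-01, -4.98617038e-04,
       -1.42393292e+00, -2.84640013e-01]), 'joint_vel': array([-0.00057957, -0.00102346,  0.00078182, -0.00190106, -0.00110737,
       -0.00018191]), 'joint_torque': array([-2.91444208e-03, -3.86626232e+01,  2.37937725e+01,  5.36501393e+00,
       -6.20498933e-03, -1.48002579e-05]), 'tool_pos': array([ 0.23303552, -0.49767014,  0.24938977]), 'tool_rot': array([ 6.81954928e-01, -3.06619302e+00, -2.96362174e-03]), 'contact_force': array([0.15430232, 0.93456545, 0.08992202]), 'ft_torque': array([0.00609535, 0.00715882, 0.04470826]), 'grasp_force': 0.0, 'gripper_width': 0.9995373059249439} 0.019
scene {'vertical_fov': 50.139905113951144, 'cx': 321.05862201891927, 'cy': 247.25556823420067, 'eye': array([0.1630002 , 0.66813365, 0.6765497 ]), 'rotation': array([-0.81215288,  2.53894332, -1.14931032])}
top {'vertical_fov': 47.8982804328901, 'cx': 311.96283778097626, 'cy': 248.42231583794464, 'eye': array([0.36983297, 0.13553665, 1.0680101 ]), 'rotation': array([-2.12523847,  2.17127209, -0.1755373 ])}
```

View pics/scene1.png

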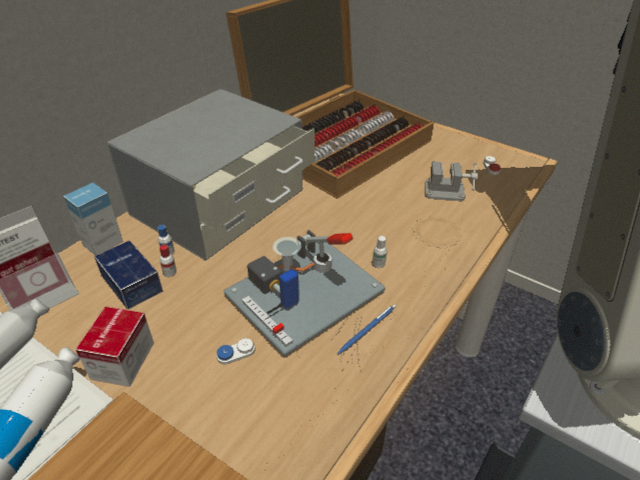

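View pics/top1.png

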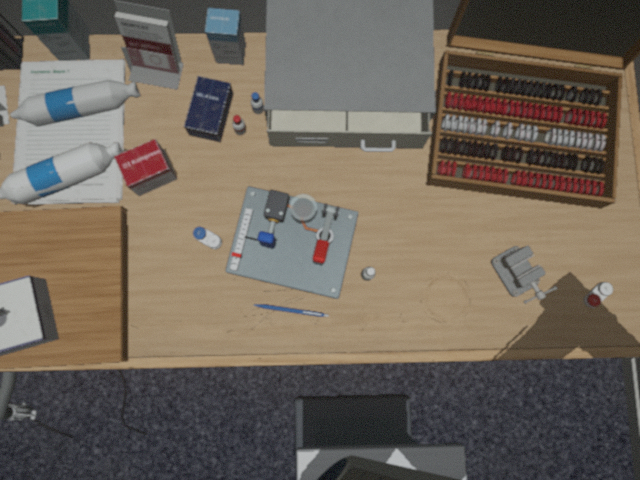

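Scene: stand in the middle, with the red pad at ≈(341,239), blue grip at ≈(289,289) and red mark at ≈(278,328). Top: pad at ≈(321,250), grip at ≈(267,240), mark at ≈(236,260), plate corners at ≈(246,187), (357,211), (339,297), (227,270).

```bash
cat > h.py <<'E'
import numpy as np, cv2
from station import *
from scipy.spatial.transform import Rotation as R
def ray(c,uv):
    f=240/np.tan(np.radians(c["vertical_fov"])/2); d=np.array([(uv[0]-c["cx"])/f,(uv[1]-c["cy"])/f,1.])
    if c.get("fish"):
        r=np.hypot(d[0],d[1]); d=np.array([d[0]/r*np.sin(r),d[1]/r*np.sin(r),np.cos(r)])
    return np.array(c["eye"]), R.from_rotvec(c["rotation"]).apply(d/np.linalg.norm(d))
def plane(c,uv,z):
    e,d=ray(c,uv); return e+d*(z-e[2])/d[2]
def tri(c1,u1,c2,u2):
    e,d=ray(c1,u1); g,h=ray(c2,u2)
    t=np.linalg.lstsq(np.c_[d,-h],g-e,rcond=None)[0]; a,b=e+d*t[0],g+h*t[1]
    return (a+b)/2,np.linalg.norm(a-b)
def blobs(im,col,roi,amin=15):
    hsv=cv2.cvtColor(im,cv2.COLOR_RGB2HSV)
    m=(cv2.inRange(hsv,(0,150,90),(8,255,255))|cv2.inRange(hsv,(172,150,90),(180,255,255))) if col=="red" else cv2.inRange(hsv,(105,130,40),(130,255,255))
    k=np.zeros_like(m); x0,y0,x1,y1=roi; k[y0:y1,x0:x1]=m[y0:y1,x0:x1]
    cs=cv2.findContours(k,cv2.RETR_EXTERNAL,cv2.CHAIN_APPROX_NONE)[0]
    return sorted([c for c in cs if cv2.contourArea(c)>=amin],key=cv2.contourArea,reverse=True)
def cen(c):
    m=cv2.moments(c); return m["m10"]/m["m00"],m["m01"]/m["m00"]
E
python3 - <<'E'
from h import *
im={n:cv2.imread(f"pics/{n}1.png")[:,:,::-1].copy() for n in("scene","top")}
C={n:get_calibration(n) for n in im}
roi={"scene":(220,220,400,360),"top":(222,180,362,300)}
for n in im:
  for col in("red","blue"):
    for c in blobs(im[n],col,roi[n]): print(n,col,cv2.contourArea(c),np.round(cen(c),1),cv2.boundingRect(c),cv2.boxPoints(cv2.minAreaRect(c)).round(1).tolist())
g=cv2.cvtColor(im["top"],cv2.COLOR_RGB2HSV)
m=cv2.inRange(g,(85,15,90),(125,90,200)); k=np.zeros_like(m);k[180:305,220:365]=m[180:305,220:365]
k=cv2.morphologyEx(k,cv2.MORPH_OPEN,np.ones((3,3)))
c=np.vstack([c for c in cv2.findContours(k,0,1)[0] if cv2.contourArea(c)>200])
hull=cv2.convexHull(c); ap=cv2.boxPoints(cv2.minAreaRect(hull)); q=cv2.approxPolyDP(hull,6,True)[:,0]
print(ap.round(1).tolist(),q.tolist())
P=np.array([plane(C["top"],p,.016) for p in ap]);print(P.round(4),np.linalg.norm(np.diff(P,axis=0),axis=1))
P=np.array([plane(C["top"],p,.016) for p in q]);print(P.round(4))
E
```

```text
scene red 193.5 [339.8 238.2] (327, 233, 26, 11) [[327.0, 233.0], [352.0, 233.0], [352.0, 243.0], [327.0, 243.0]]
scene red 51.0 [277.8 327.8] (273, 323, 10, 10) [[271.79998779296875, 328.20001220703125], [280.79998779296875, 322.20001220703125], [284.20001220703125, 327.20001220703125], [275.20001220703125, 333.20001220703125]]
scene blue 327.5 [289.5 283.6] (279, 269, 19, 38) [[278.1000061035156, 271.6000061035156], [296.0, 268.0], [302.8999938964844, 302.6000061035156], [285.0, 306.20001220703125]]
scene blue 110.0 [225.4 351.3] (220, 346, 13, 12) [[220.0, 346.0], [232.0, 346.0], [232.0, 357.0], [220.0, 357.0]]
scene blue 63.0 [352.2 340.2] (340, 331, 24, 21) [[338.5, 349.20001220703125], [361.5, 330.3999938964844], [363.6000061035156, 333.0], [340.70001220703125, 351.79998779296875]]
scene blue 34.0 [370.2 325. ] (364, 319, 15, 13) [[363.1000061035156, 328.8999938964844], [376.79998779296875, 317.5], [378.8999938964844, 320.1000061035156], [365.20001220703125, 331.5]]
top red 199.0 [320.4 251.1] (314, 240, 14, 23) [[312.70001220703125, 260.5], [317.70001220703125, 239.10000610351562], [328.0, 241.5], [323.1000061035156, 262.8999938964844]]
top blue 121.5 [265.6 237.5] (258, 232, 16, 12) [[257.3999938964844, 240.60000610351562], [259.79998779296875, 230.89999389648438], [274.1000061035156, 234.5], [271.70001220703125, 244.1999969482422]]
[[227.60000610351562, 272.1000061035156], [247.8000030517578, 186.39999389648438], [357.5, 212.1999969482422], [337.29998779296875, 297.8999938964844]] [[356, 212], [337, 297], [235, 273], [248, 188]]
[[0.4865 0.2868 0.016 ]
 [0.658  0.2467 0.016 ]
 [0.6009 0.0288 0.016 ]
 [0.4316 0.074  0.016 ]] [0.17615046 0.22529822 0.17519322]
[[0.6014 0.0317 0.016 ]
 [0.4333 0.0745 0.016 ]
 [0.4844 0.2724 0.016 ]
 [0.6548 0.2463 0.016 ]]
```

>>> arm_command(deltas="0 3 -1 7;0 3 -1 7;0 3 -1 7;0 3 -1 7;0 3 -1 7", claw=1)

```text
clock: 0.52
tool_pos: [0.2037, -0.3518, 0.3003]
tool_rot: [-0.282, -3.128, -0.001]
contact_force: [1.4, 0.6, 1.0]
gripper_width: 0.297
grasp_force: 0.0
```

```bash
cat >> h.py <<'E'
def to(x,y,z):
    o=observe(); r=R.from_rotvec(o["tool_rot"]); return np.round(100*r.inv().apply(np.array([x,y,z])-o["tool_pos"]),2)
def st():
    o=observe(); M=R.from_rotvec(o["tool_rot"]).as_matrix()
    print("t",o["clock"].__round__(2),"tcp",o["tool_pos"].round(4),"yang",np.degrees(np.arctan2(M[1,1],M[0,1])).round(2),"tilt",M[:,2].round(3),"F",o["contact_force"].round(1),"w",round(o["gripper_width"],3),"g",round(o["grasp_force"],1))
E
python3 - <<'E'
from h import *
st(); print(to(.45,.12,.30)); c=get_calibration("wrist"); print(c); o=observe(); print(R.from_rotvec(o["tool_rot"]).inv().apply(c["eye"]-o["tool_pos"]), (R.from_rotvec(o["tool_rot"]).inv()*R.from_rotvec(c["rotation"])).as_matrix().round(2))
E
```

```text
t 0.52 tcp [ 0.2037 -0.3518  0.3003] yang 79.68 tilt [-0.001  0.001 -1.   ] F [1.4 0.6 1. ] w 0.297 g 0.0
[-1.578e+01  5.082e+01  5.000e-02]
{'vertical_fov': 65.70646984690485, 'cx': 319.2864495417969, 'cy': 240.0168163175168, 'eye': array([ 0.1318292 , -0.33865568,  0.42382596]), 'rotation': array([2.23189069, 1.86353418, 0.26995412])}
[ 7.31709434e-02  9.12574413e-05 -1.23517655e-01] [[ 0.   -0.96 -0.29]
 [ 1.    0.   -0.  ]
 [ 0.   -0.29  0.96]]
```

>>> arm_command(deltas="-1.2 3.9 0 1.0;-1.2 3.9 0 1.0;-1.2 3.9 0 1.0;-1.2 3.9 0 1;-1.2 3.9 0 0")

```text
clock: 0.93
tool_pos: [0.3036, -0.1729, 0.3003]
tool_rot: [0.382, 3.118, 0.0]
contact_force: [0.9, -0.7, -0.1]
gripper_width: -0.001
grasp_force: 0.0
```

>>> arm_command(deltas="-1.2 3.9 0 0;-1.2 3.9 0 0;-1.2 3.9 0 0;-1.2 3.9 0 0;-1.2 3.9 0 0")

```text
clock: 1.35
tool_pos: [0.409, 0.0023, 0.3002]
tool_rot: [0.379, 3.119, 0.0]
contact_force: [0.7, -1.0, -0.6]
gripper_width: -0.001
grasp_force: 0.0
```

Run:
```python
from h import *
st(); print(to(.45,.12,.30))
```

```text
t 1.35 tcp [0.409  0.0023 0.3002] yang 76.15 tilt [ 0.  0. -1.] F [ 0.7 -1.  -0.6] w -0.001 g 0.0
[-1.17 12.41  0.03]
```

Take a wrist picture here, move, take another, then measure across the two.

```bash
cat > shot.py <<'E'
from h import *; import sys,pickle
c=get_calibration("wrist"); c["fish"]=1; im=snapshot("wrist"); cv2.imwrite(f"pics/{sys.argv[1]}.png",im[:,:,::-1]); pickle.dump(c,open(f"pics/{sys.argv[1]}.pkl","wb")); st()
E
python3 shot.py w1
```

```text
t 1.4 tcp [0.412  0.0066 0.2989] yang 76.27 tilt [-0.001  0.001 -1.   ] F [4.8 5.9 1.3] w -0.0 g 0.0
```

>>> arm_command(deltas="0 3 0 0;0 3 0 0;0 3 0 0;0 3 0 0;0 0 0 0")

```text
clock: 1.82
tool_pos: [0.438, 0.1202, 0.2988]
tool_rot: [-0.375, -3.117, 0.001]
contact_force: [0.6, 1.0, 1.0]
gripper_width: -0.002
grasp_force: 0.0
```

```bash
python3 shot.py w2; python3 -c "
import cv2,numpy as np
a=cv2.imread('pics/w1.png');b=cv2.imread('pics/w2.png')
cv2.imwrite('pics/w12.png',np.vstack([a[0:300],b[0:300]]))"
```

```text
t 1.87 tcp [0.4376 0.1184 0.2991] yang 76.27 tilt [-0.002 -0.001 -1.   ] F [-0.4 -0.4  0.3] w 0.001 g 0.0
```

View pics/w12.png

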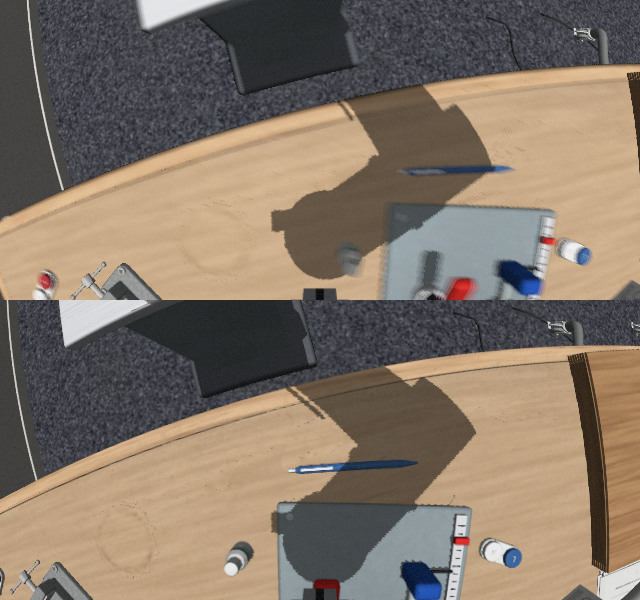

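The wrist view has image-up towards the robot. In w2 (add −300 to the row) the mark is at ≈(461,241), the grip at ≈(422,280), the pointer at ≈(440,271) and the pad at ≈(327,285), partly hidden behind the fingers. I'll move further back for a clear view.

>>> arm_command(deltas="3 3 0 0;3 3 0 0;3 0 0 0;0 0 0 0;0 0 0 0")

```text
clock: 2.28
tool_pos: [0.3645, 0.195, 0.3006]
tool_rot: [0.376, 3.119, 0.001]
contact_force: [0.3, 0.5, 0.5]
gripper_width: 0.002
grasp_force: 0.0
```

```bash
python3 shot.py w3
python3 - <<'E'
from h import *; import pickle
for n in("w2","w3"):
    im=cv2.imread(f"pics/{n}.png")[:,:,::-1].copy()
    for col in("red","blue"):
        for c in blobs(im,col,(180,130,560,479),60)[:4]: print(n,col,cv2.contourArea(c),np.round(cen(c),1),cv2.boundingRect(c),cv2.boxPoints(cv2.minAreaRect(c)).round(1).tolist())
im=cv2.imread("pics/w3.png"); cv2.imwrite("pics/w3c.png",cv2.resize(im[150:450,120:520],None,fx=2,fy=2,interpolation=2))
E
```

```text
t 2.33 tcp [0.3651 0.1947 0.3005] yang 76.16 tilt [ 0.  0. -1.] F [-0.1 -0.7 -0. ] w -0.001 g 0.0
w2 red 113.5 [326.4 284.6] (315, 281, 24, 11) [[314.5, 286.8999938964844], [316.0, 278.5], [339.1000061035156, 282.79998779296875], [337.6000061035156, 291.1000061035156]]
w2 red 74.5 [462.  240.6] (455, 237, 15, 8) [[455.0, 237.0], [469.0, 237.0], [469.0, 244.0], [455.0, 244.0]]
w2 blue 1025.5 [421.1 281.2] (402, 263, 40, 37) [[396.3999938964844, 267.6000061035156], [421.20001220703125, 252.6999969482422], [445.79998779296875, 293.70001220703125], [421.0, 308.6000061035156]]
w2 blue 643.0 [352.9 165.9] (296, 160, 120, 14) [[295.70001220703125, 166.1999969482422], [414.70001220703125, 157.89999389648438], [415.20001220703125, 165.10000610351562], [296.20001220703125, 173.39999389648438]]
w2 blue 220.0 [512.3 257.7] (504, 249, 17, 19) [[500.0, 258.0], [512.5, 245.5], [524.0, 257.0], [511.5, 269.5]]
w3 red 424.0 [548.2 387.2] (529, 369, 31, 34) [[528.4000244140625, 391.20001220703125], [558.5999755859375, 368.5], [573.2000122070312, 387.8999938964844], [542.9000244140625, 410.6000061035156]]
w3 red 81.5 [409.6 310.3] (403, 306, 14, 9) [[403.0, 306.0], [416.0, 306.0], [416.0, 314.0], [403.0, 314.0]]
w3 blue 418.0 [314.4 239.9] (251, 235, 116, 13) [[250.8000030517578, 241.6999969482422], [365.70001220703125, 233.3000030517578], [366.20001220703125, 239.5], [251.3000030517578, 247.89999389648438]]
w3 blue 208.5 [464.4 320. ] (456, 312, 18, 17) [[456.0, 312.0], [473.0, 312.0], [473.0, 328.0], [456.0, 328.0]]
w3 blue 198.0 [369.8 336.7] (359, 329, 20, 19) [[358.20001220703125, 330.20001220703125], [369.0, 323.0], [382.79998779296875, 343.79998779296875], [372.0, 351.0]]
```

View pics/w3c.png

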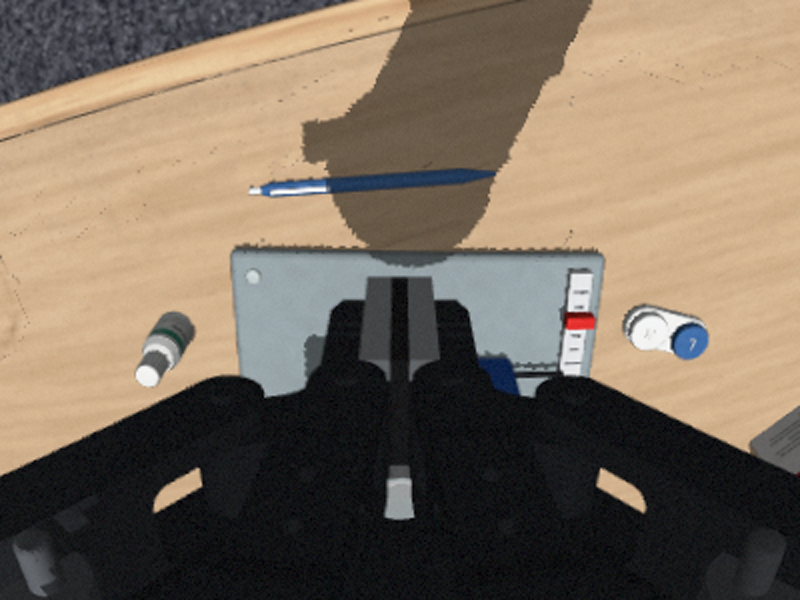

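Run:
```python
from h import *; import pickle
C={n:get_calibration(n) for n in("scene","top")}
for n in("w2","w3"): C[n]=pickle.load(open(f"pics/{n}.pkl","rb"))
a=plane(C["w3"],(236.5,275.5),.016); b=plane(C["w3"],(421.5,276.5),.016)
d=b-a; print("front corners",a,b,np.linalg.norm(d)); yv=d[:2]/np.linalg.norm(d[:2]); th=np.arctan2(-yv[0],yv[1]); print("yaw",np.degrees(th))
xv=np.array([yv[1],-yv[0]]); O=(a+b)[:2]/2+.1*xv; print("origin",O)
S=lambda p:np.r_[(p[:2]-O)@xv,(p[:2]-O)@yv,p[2]].round(4)
a2=plane(C["w2"],(278,203),.016); b2=plane(C["w2"],(471,207),.016); print("w2 corners",S(a2),S(b2))
def show(n,p): print(n,p.round(4),"stand",S(p))
for n,u1,u2 in(("mark w2w3",(462,240.6),(409.6,310.3)),):
    p,e=tri(C["w2"],u1,C["w3"],u2); show(n,p); print(e)
for n,t,s in(("mark",(236,260),(277.8,327.8)),("pad",(320.4,251.1),(339.8,238.2)),("grip",(265.6,236.5),(288.5,274))):
    p,e=tri(C["top"],t,C["scene"],s); show(n+" tri",p); print(e)
show("pad top",plane(C["top"],(320.4,251.1),.121))
for uv in((257.4,240.6),(259.8,230.9),(274.1,234.5),(271.7,244.2)): show("gripcorner",plane(C["top"],uv,.09))
show("mark top w3",plane(C["w3"],(409.6,310.3),.032)); show("mark w2",plane(C["w2"],(462,240.6),.032))
show("pointer w3",plane(C["w3"],(120+545/2,150+375/2),.028)); show("pointer w2",plane(C["w2"],(447,271),.028))
show("pad w2",plane(C["w2"],(326.4,284.6),.13))
```

```text
front corners [0.43108431 0.07586476 0.016     ] [0.48588191 0.29300543 0.016     ] 0.22394831024386633
yaw -14.163432527425774
origin [0.55544328 0.15996623]
w2 corners [-0.0997 -0.1139  0.016 ] [-0.0991  0.1109  0.016 ]
mark w2w3 [0.5187 0.2693 0.032 ] stand [-0.0624  0.097   0.032 ]
1.1394426159584358e-05
mark tri [0.5119 0.2704 0.0377] stand [-0.0692  0.0965  0.0377]
0.010992767429561234
pad tri [0.5104 0.1078 0.1149] stand [-0.031  -0.0616  0.1149]
0.0015412331682737033
grip tri [0.5433 0.2071 0.0904] stand [-0.0234  0.0427  0.0904]
0.001924740714297029
pad top [0.5088 0.1077 0.121 ] stand [-0.0325 -0.0621  0.121 ]
gripcorner [0.5352 0.2218 0.09  ] stand [-0.0348  0.055   0.09  ]
gripcorner [0.5531 0.2172 0.09  ] stand [-0.0162  0.055   0.09  ]
gripcorner [0.5459 0.191  0.09  ] stand [-0.0169  0.0278  0.09  ]
gripcorner [0.5279 0.1956 0.09  ] stand [-0.0354  0.0279  0.09  ]
mark top w3 [0.5187 0.2693 0.032 ] stand [-0.0624  0.097   0.032 ]
mark w2 [0.5187 0.2693 0.032 ] stand [-0.0624  0.097   0.032 ]
pointer w3 [0.5538 0.2431 0.028 ] stand [-0.0219  0.0802  0.028 ]
pointer w2 [0.5532 0.2473 0.028 ] stand [-0.0235  0.0842  0.028 ]
pad w2 [0.4911 0.1132 0.13  ] stand [-0.0509 -0.0611  0.13  ]
```

```bash
cat >> h.py <<'E'
O=np.array([.5554,.1597]); th=np.radians(-14.16); xv=np.array([np.cos(th),np.sin(th)]); yv=np.array([-xv[1],xv[0]])
def sto(x,y,z): return to(*(O+x*xv+y*yv),z)
def tcps():
    o=observe()["tool_pos"]; print("tcp in stand",((o[:2]-O)@xv).round(4),((o[:2]-O)@yv).round(4),o[2].round(4))
E
python3 - <<'E'
from h import *
st();tcps();print(sto(-.038,-.061,.165))
E
```

```text
t 2.33 tcp [0.3651 0.1947 0.3005] yang 76.16 tilt [ 0.  0. -1.] F [-0.1 -0.7 -0. ] w -0.001 g 0.0
tcp in stand -0.193 -0.0126 0.3005
[-15.47  -4.93  13.55]
```

>>> arm_command(deltas="-3.1 -1.0 2 0.3;-3.1 -1 2 0;-3.1 -1 2 0;-3.1 -1 2 0;-3.1 -1 2 0")

```text
clock: 2.75
tool_pos: [0.5052, 0.1063, 0.199]
tool_rot: [-0.391, -3.117, 0.0]
contact_force: [0.2, 2.1, 0.1]
gripper_width: 0.001
grasp_force: 0.0
```

>>> arm_command(deltas="0 0 2 0;0 0 1.5 0;0 0 0 0;0 0 0 0;0 0 0 0")

```text
clock: 3.17
tool_pos: [0.5043, 0.1084, 0.1664]
tool_rot: [0.389, 3.116, 0.001]
contact_force: [-0.4, 0.3, -0.3]
gripper_width: -0.001
grasp_force: 0.0
```

Run:
```python
from h import *
st();tcps();print(sto(-.038,-.061,.165),sto(-.054,-.061,.082))
cv2.imwrite("pics/s2.png",cv2.resize(snapshot("scene")[180:360,200:420,::-1],None,fx=3,fy=3,interpolation=2))
```

```text
t 3.17 tcp [0.5043 0.1084 0.1664] yang 75.78 tilt [ 0.002  0.    -1.   ] F [-0.4  0.3 -0.3] w -0.001 g 0.0
tcp in stand -0.037 -0.0623 0.1664
[0.1  0.13 0.14] [1.71 0.12 8.44]
```

View pics/s2.png

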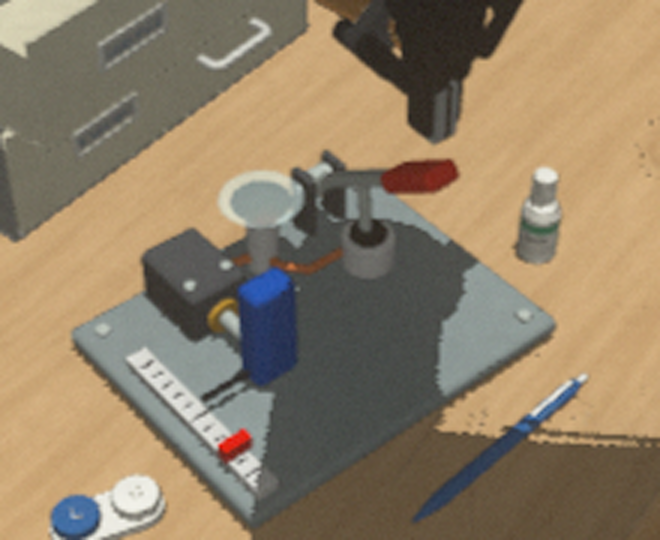

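The closed fingertips, crop (435,135), stand just above the red pad at (420,175), and the lever is clear. Pressing now.

>>> arm_command(deltas="0 0 2 0;0.3 0 2 0;0.5 0 2 0;0.5 0 1.5 0;0.4 0 0.7 0")

```text
clock: 3.63
tool_pos: [0.4889, 0.1137, 0.0844]
tool_rot: [0.385, 3.113, 0.003]
contact_force: [4.1, -0.6, 5.6]
gripper_width: 0.002
grasp_force: 2.6
```

>>> arm_command(deltas="0 0 0.2 0;0 0 0 0;0 0 0 0;0 0 0 0;0 0 0 0")

```text
clock: 4.05
tool_pos: [0.4882, 0.1137, 0.0831]
tool_rot: [0.387, 3.115, 0.003]
contact_force: [0.8, 0.8, 5.6]
gripper_width: 0.0
grasp_force: 2.6
```

Run:
```python
from h import *
st();tcps()
cv2.imwrite("pics/s3.png",cv2.resize(snapshot("scene")[180:360,200:420,::-1],None,fx=3,fy=3,interpolation=2))
```

```text
t 4.05 tcp [0.4882 0.1137 0.0831] yang 75.83 tilt [ 0.003  0.002 -1.   ] F [0.8 0.8 5.6] w 0.0 g 2.6
tcp in stand -0.0539 -0.061 0.0831
```

View pics/s3.png

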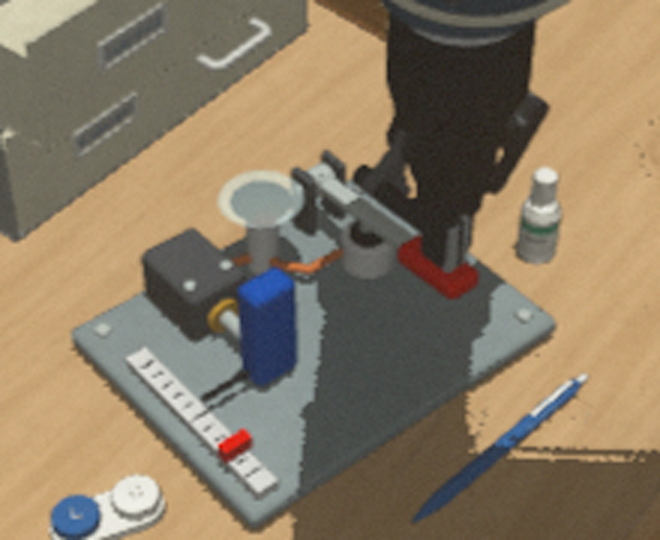

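The lever is nearly level under the fingertips, with the pad at ≈(440,270). I'll push 4 mm more to confirm the stop, then lift.

>>> arm_command(deltas="0 0 0.2 0;0 0 0.2 0;0 0 0 0;0 0 0 0;0 0 0 0")

```text
clock: 4.52
tool_pos: [0.4881, 0.1138, 0.0811]
tool_rot: [0.386, 3.114, 0.004]
contact_force: [-7.0, 1.8, 22.4]
gripper_width: -0.001
grasp_force: 10.8
```

>>> arm_command(deltas="-0.3 0 -1.3 0;-0.5 0 -2 0;-0.5 0 -2 0;-0.4 0 -2 0;0 0 -2 0")

```text
clock: 4.93
tool_pos: [0.5035, 0.1086, 0.1719]
tool_rot: [-0.389, -3.117, -0.0]
contact_force: [1.3, 0.1, 0.1]
gripper_width: 0.003
grasp_force: 0.0
```

>>> arm_command(deltas="0 0 0 0;0 0 0 0;0 0 0 0;0 0 0 0;0 0 0 0")

```text
clock: 5.35
tool_pos: [0.5028, 0.1086, 0.1694]
tool_rot: [-0.388, -3.116, 0.002]
contact_force: [1.2, 0.4, 0.4]
gripper_width: 0.003
grasp_force: 0.0
```

>>> arm_command(deltas="0 0 2 0;0.3 0 2 0;0.5 0 2 0;0.5 0 1.5 0;0.4 0 0.7 0")

```text
clock: 5.77
tool_pos: [0.4876, 0.1129, 0.0873]
tool_rot: [0.387, 3.116, -0.001]
contact_force: [4.3, -0.6, 5.0]
gripper_width: -0.003
grasp_force: 2.5
```

>>> arm_command(deltas="0 0 0.4 0;0 0 0.2 0;0 0 0 0;0 0 0 0;0 0 0 0")

```text
clock: 6.18
tool_pos: [0.4868, 0.1131, 0.0829]
tool_rot: [-0.388, -3.117, -0.0]
contact_force: [-1.9, 0.9, 4.7]
gripper_width: -0.003
grasp_force: 2.7
```

Run:
```python
from h import *
st();tcps()
```

```text
t 6.18 tcp [0.4868 0.1131 0.0829] yang 75.8 tilt [-0.001  0.    -1.   ] F [-1.9  0.9  4.7] w -0.003 g 2.7
tcp in stand -0.0551 -0.062 0.0829
```

The stop was reached on stroke 1 (22 N). I'll press a little more here, lift, then do stroke 3.

>>> arm_command(deltas="0 0 0.3 0;0 0 0 0;0 0 0 0;-0.3 0 -1.3 0;-0.5 0 -2 0")

```text
clock: 6.6
tool_pos: [0.4936, 0.111, 0.112]
tool_rot: [-0.388, -3.115, 0.001]
contact_force: [3.3, 0.7, 2.0]
gripper_width: -0.0
grasp_force: 1.5
```

>>> arm_command(deltas="-0.5 0 -2 0;-0.4 0 -2 0;0 0 -2 0;0 0 0 0;0 0 0 0")

```text
clock: 7.02
tool_pos: [0.5036, 0.1089, 0.1731]
tool_rot: [0.389, 3.117, 0.002]
contact_force: [0.2, -0.2, -1.2]
gripper_width: -0.0
grasp_force: 0.0
```

>>> arm_command(deltas="0 0 0 0;0 0 0 0;0 0 2 0;0.3 0 2 0;0.5 0 2 0")

```text
clock: 7.43
tool_pos: [0.4958, 0.1108, 0.1116]
tool_rot: [0.388, 3.117, 0.0]
contact_force: [-1.8, 1.5, 5.0]
gripper_width: 0.0
grasp_force: 2.4
```

>>> arm_command(deltas="0.5 0 1.5 0;0.4 0 0.7 0;0 0 0.5 0;0 0 0.4 0;0 0 0 0")

```text
clock: 7.85
tool_pos: [0.4863, 0.113, 0.0819]
tool_rot: [-0.388, -3.116, 0.001]
contact_force: [-4.9, 0.8, 9.1]
gripper_width: 0.001
grasp_force: 4.5
```

>>> arm_command(deltas="0 0 0 0;0 0 0 0;-0.3 0 -1.3 0;-0.5 0 -2 0;-0.5 0 -2 0")

```text
clock: 8.27
tool_pos: [0.4998, 0.1096, 0.1352]
tool_rot: [-0.387, -3.118, 0.001]
contact_force: [3.1, 0.3, 1.6]
gripper_width: -0.0
grasp_force: 1.1
```

>>> arm_command(deltas="-0.4 0 -2 0;0 0 -2 0;0 0 -2 0;0 0 -2 0;0 0 0 0")

```text
clock: 8.68
tool_pos: [0.5048, 0.109, 0.2182]
tool_rot: [0.387, 3.113, 0.004]
contact_force: [0.9, -0.2, 0.4]
gripper_width: -0.001
grasp_force: 0.0
```

Run:
```python
from h import *
st();tcps();print(sto(-.0255,.044,.16),sto(-.0255,.044,.07))
```

```text
t 8.68 tcp [0.5048 0.109  0.2182] yang 75.82 tilt [ 0.005  0.002 -1.   ] F [ 0.9 -0.2  0.4] w -0.001 g 0.0
tcp in stand -0.0367 -0.0615 0.2182
[-1.09 10.53  5.86] [-1.04 10.51 14.86]
```

>>> arm_command(deltas="-0.2 2.1 0 0;-0.2 2.1 0 0;-0.2 2.1 0 0;-0.2 2.1 0 0;-0.2 2.1 0 0", claw=0.25)

```text
clock: 9.1
tool_pos: [0.5384, 0.2088, 0.2135]
tool_rot: [-0.388, -3.115, 0.001]
contact_force: [0.3, -0.5, 0.0]
gripper_width: 0.704
grasp_force: 0.0
```

>>> arm_command(deltas="0 0 2 0;0 0 2 0;0 0 2 0;0 0 0 0;0 0 0 0")

```text
clock: 9.52
tool_pos: [0.538, 0.2075, 0.1532]
tool_rot: [-0.388, -3.115, 0.004]
contact_force: [0.3, -0.8, 1.1]
gripper_width: 0.752
grasp_force: 0.0
```

Run:
```python
from h import *
st();tcps();print(sto(-.0255,.044,.07))
cv2.imwrite("pics/s4.png",cv2.resize(snapshot("scene")[180:360,200:420,::-1],None,fx=3,fy=3,interpolation=2))
```

```text
t 9.52 tcp [0.538  0.2075 0.1532] yang 75.8 tilt [-0.003 -0.002 -1.   ] F [ 0.3 -0.8  1.1] w 0.752 g 0.0
tcp in stand -0.0286 0.0421 0.1532
[-0.33  0.21  8.32]
```

View pics/s4.png

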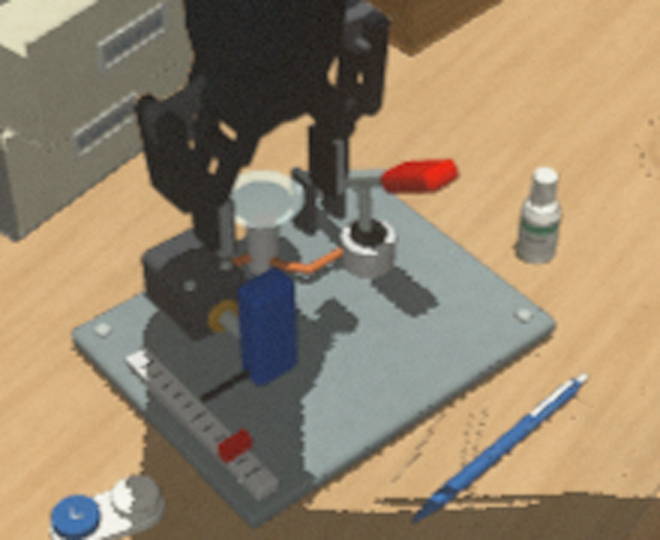

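The lever is back up and the fingers straddle the grip, at (225,235) and (330,190). Descending and gripping.

>>> arm_command(deltas="-0.3 0.2 2 0;0 0 2 0;0 0 2 0;0 0 1.5 0;0 0 0.8 0")

```text
clock: 9.98
tool_pos: [0.5422, 0.2092, 0.0709]
tool_rot: [-0.389, -3.117, 0.0]
contact_force: [1.2, 0.4, -0.0]
gripper_width: 0.751
grasp_force: 0.0
```

>>> arm_command(deltas="0 0 0 0;0 0 0 0;0 0 0 0;0 0 0 0;0 0 0 0", claw=1)

```text
clock: 10.4
tool_pos: [0.5431, 0.2089, 0.0733]
tool_rot: [0.388, 3.115, 0.0]
contact_force: [-1.2, -2.8, 6.2]
gripper_width: 0.338
grasp_force: 60.5
```

```bash
python3 - <<'E'
from h import *
st();tcps()
E
python3 shot.py w4; python3 -c "
import cv2
a=cv2.imread('pics/w4.png');cv2.imwrite('pics/w4c.png',cv2.resize(a[180:480,300:640],None,fx=2,fy=2,interpolation=2))"
```

```text
t 10.4 tcp [0.5431 0.2089 0.0733] yang 75.8 tilt [ 0.002 -0.    -1.   ] F [-1.2 -2.8  6.2] w 0.338 g 60.5
tcp in stand -0.024 0.0447 0.0733
t 10.45 tcp [0.5431 0.2089 0.0733] yang 75.8 tilt [ 0.002 -0.    -1.   ] F [-0.6 -3.4  5.4] w 0.343 g 60.5
```

View pics/w4c.png

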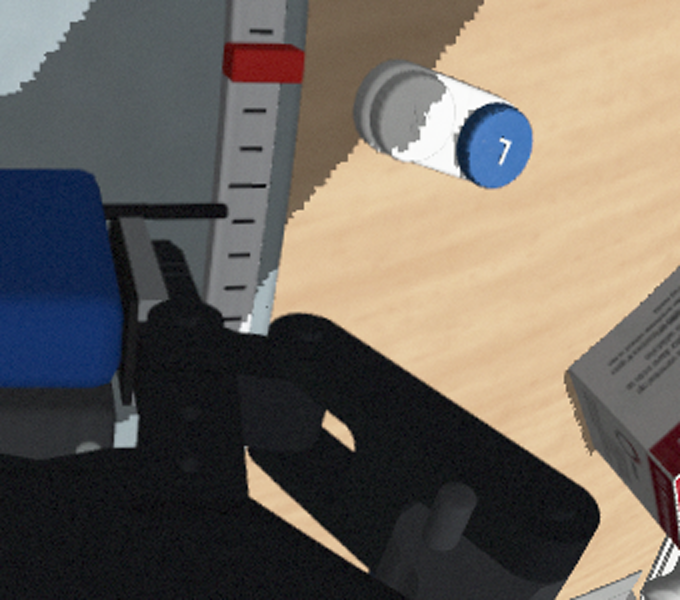

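Clear view: the pointer tip is at crop (222,210), and the red mark's far top edge is at row ≈82, near edge ≈45. The slide is held with 60 N.

```bash
cat > meas.py <<'E'
from h import *; import sys,pickle
n=sys.argv[1]; c=pickle.load(open(f"pics/{n}.pkl","rb")); im=cv2.imread(f"pics/{n}.png")[:,:,::-1].copy()
b=blobs(im,"red",(380,130,480,330),100)
if not b:
    hsv=cv2.cvtColor(im,cv2.COLOR_RGB2HSV); print("none")
b=b[0][:,0]; print("box",b.min(0),b.max(0))
S=lambda uv,z:(lambda p:((p[:2]-O)@xv*1e3).round(1))(plane(c,uv,z))
u=(b[:,0].min()+b[:,0].max())/2
col=b[abs(b[:,0]-u)<3][:,1]; v0,v1=col.min()-.5,col.max()+.5
print("mark far edge@34",S((u,v1),.034),"near@34",S((u,v0),.034),"near@24",S((u,v0),.024))
v=np.arange(v0-30 if len(sys.argv)>2 else v0-25,v1+90).astype(int)
for u in (398,402,406): # dark pointer rows
    g=im[v,u].max(1); r=v[g<45]; print("col",u,"dark rows",r.min() if len(r) else None,r.max() if len(r) else None,"x@28",S((u,r.mean()),.028) if len(r) else None)
E
python3 meas.py w4
```

```text
box [416 202] [451 221]
mark far edge@34 -58.1 near@34 -67.0 near@24 -65.2
col 398 dark rows 282 288 x@28 -23.2
col 402 dark rows 282 288 x@28 -23.2
col 406 dark rows 282 288 x@28 -23.1
```

>>> arm_command(deltas="0.8 0 0 0;0.8 0 0 0;0.8 0 0 0;0.8 0 0 0;0.7 0 0 0")

```text
clock: 10.87
tool_pos: [0.5066, 0.2184, 0.0733]
tool_rot: [0.387, 3.113, 0.001]
contact_force: [7.4, -5.6, 1.9]
gripper_width: 0.343
grasp_force: 59.8
```

>>> arm_command(deltas="0 0 0 0;0 0 0 0;0 0 0 0;0 0 0 0;0 0 0 0")

```text
clock: 11.28
tool_pos: [0.5069, 0.2183, 0.0733]
tool_rot: [0.387, 3.113, 0.001]
contact_force: [5.9, -5.7, 2.2]
gripper_width: 0.345
grasp_force: 60.0
```

```bash
python3 -c "from h import *;tcps()"; python3 shot.py w5; python3 -c "
import cv2
a=cv2.imread('pics/w5.png');cv2.imwrite('pics/w5c.png',cv2.resize(a[200:400,350:550],None,fx=3,fy=3,interpolation=2))"; python3 meas.py w5
```

```text
tcp in stand -0.0614 0.045 0.0733
t 11.33 tcp [0.5069 0.2184 0.0733] yang 75.82 tilt [ 0.005 -0.    -1.   ] F [ 5.6 -5.7  1.3] w 0.344 g 60.0
box [409 277] [443 294]
mark far edge@34 -58.2 near@34 -66.9 near@24 -62.7
col 398 dark rows 282 382 x@28 -23.6
col 402 dark rows 282 382 x@28 -22.3
col 406 dark rows 282 382 x@28 -21.8
```

View pics/w5c.png

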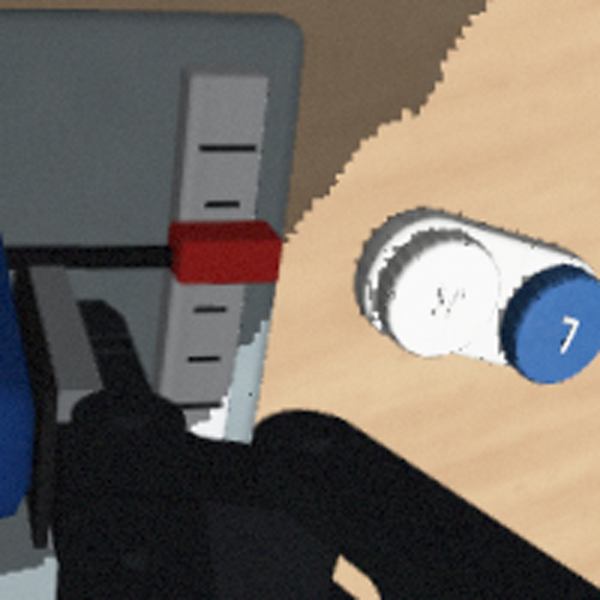

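The pointer meets the mark's left face: pointer rows 245–267, mark top 222–282 in the crop. By the numbers it is at −60.6 mm and the mark middle at −62.5 mm, so I pull 2 mm more.

>>> arm_command(deltas="0.2 0 0 0;0 0 0 0;0 0 0 0;0 0 0 0;0 0 0 0")

```text
clock: 11.75
tool_pos: [0.505, 0.2188, 0.0733]
tool_rot: [0.387, 3.113, 0.001]
contact_force: [6.3, -6.3, 2.6]
gripper_width: 0.342
grasp_force: 60.0
```

>>> arm_command(deltas="0 0 0 0;0 0 0 0;0 0 0 0;0 0 0 0;0 0 0 0")

```text
clock: 12.17
tool_pos: [0.505, 0.2188, 0.0733]
tool_rot: [0.387, 3.113, 0.001]
contact_force: [6.4, -6.2, 2.0]
gripper_width: 0.345
grasp_force: 60.0
```

```bash
python3 -c "from h import *;tcps()"; python3 shot.py w6
python3 - <<'E'
from h import *; import pickle
c=pickle.load(open("pics/w6.pkl","rb")); im=cv2.imread("pics/w6.png")[:,:,::-1].copy()
b=blobs(im,"red",(380,130,480,360),100)[0][:,0]
S=lambda uv,z:((plane(c,uv,z)[:2]-O)@xv*1e3).round(1)
u=(b[:,0].min()+b[:,0].max())/2; col=b[abs(b[:,0]-u)<3][:,1]
print("far/near@34",S((u,col.max()+.5),.034),S((u,col.min()-.5),.034))
for u in(394,398,402):
    v=np.arange(276,296); r=v[im[v,u].max(1)<45]; print(r.min(),r.max(),S((u,r.mean()),.028))
E
```

```text
tcp in stand -0.0633 0.045 0.0733
t 12.22 tcp [0.505  0.2188 0.0733] yang 75.82 tilt [ 0.005 -0.    -1.   ] F [ 6.  -6.3  2.5] w 0.342 g 60.0
far/near@34 -58.0 -67.7
282 288 -62.5
282 288 -62.4
282 288 -62.4
```

The pointer is at −62.4 mm and the mark middle at about −62.5 mm. The slide is held steady with 60 N and the lever is up.

```bash
python3 -c "
from station import *
print(close_job())"
```

```text
the job is handed in; nothing more can be done
None
```

I pumped the lever through three full strokes and handed the job in with the gripper holding the blue slide about 0.1–0.5 mm from the middle of the red mark by camera, at about 60 N; the lever looked fully up when last seen, before the slide was gripped, and the verdict was not shown.

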